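Clear the ultrasonic cleaner's lid and hold it open to drain

ROBOT

A 6-joint arm with a two-finger parallel gripper is mounted at the origin on a cart in front of the work surface, level with it; the furniture and walls round the work are solid. World frame = base frame: x ahead of the robot, y to its left, z up, the work surface at z = 0. Lengths are in m, angles in rad, forces in N, time in s.
With the tool pointing down it reaches from about 0.3 to 0.875 m from the base axis. Payload 6.4 kg.
Tool frame: the origin (TCP) lies midway between the tips of the shut fingers; the grasp point (between the pads) lies 19 mm behind it; z points along the fingers, y is the line along which they close (so a half turn about z gives the same grasp; the last joint's range is limited). The gripper opens to 85 mm and grips with 20 to 120 N. Pads are 22 mm wide; open, the fingers measure 114 mm over their backs; the gripper's body (76 mm by 85 mm) begins 54 mm behind the grasp point. The pads swing forward as they close: fully open they stand 13 mm farther back than shut.
Start: joints at [1.075, 0.181, 1.607, -0, 1.354, -0.206], TCP at [0.164, 0.551, 0.231] pointing down, gripper open.
Joint ranges: [-2.99, 2.99], [-0.89, 2.07], [0.3, 2.58], [-1.14, 4.28], [0, 2.63], [-3.12, 3.12]. Speed limits (rad/s): [2.57, 2.57, 3.01, 3.14, 3.14, 3.14].

INTERFACE

Orientations are given as a unit quaternion [w, x, y, z].
In Python, from bench import ctrl gives the robot as it stands. The module is installed in compiled form; this text tells all that it offers.
- The arm moves only by the tool move_arm, never from a script. Its argument "plan" is one flat list of numbers, 6 for each row, row after row: the shift along the world's x, y, z in units of 50 mm (1.0 is 50 mm), then the turn, a rotation vector about the world's x, y, z in rad. A call has 1 to 10 rows; each row is the pose to reach, as a shift and turn from the pose commanded when the call began; what a row does not reach only later rows make up. A row lasts 1/8 s, in which the tool goes at most 62.5 mm and 10.7 degrees, less where a joint would pass 70% of its speed; a pose out of reach is approached as far as the arm can. A call with a gripper value outside its range is refused whole. "grip" is the finger opening in mm, from 0 to 85.4, set as the call begins (left out, the last holds). The fingers move at their own pace and stop on an object; the grip force is fixed at half the most. Time passes only in rows, so rows that repeat a pose let the fingers close. It gives the time, the measured TCP pose, the force, the opening and the grip force at its end, in the units of the state.
- ctrl.get_obs(): the state, without advancing time (a new reading comes with each control period).
- ctrl.camera(name): name is "side" or "top" or "wrist"; returns a dict with "pixels" (400x640x3 uint8, red, green, blue), "fx", "fy", "cx", "cy" (pixels), "origin" and "attitude" of the camera in the world. Camera axes: x right, y down, z forward; pixel columns grow to the right and rows downward; lengths in m; the calibration is good to about 2 mm. The wrist camera is an equidistant fisheye: a pixel r from the principal point sees the ray r / f radians off the axis. A picture is of the moment at which its call begins. There is no depth.
- ctrl.hand_in(): hands the job in; it is judged then, once.
The state is a dict: "time_s": time; "q": joint angles; "dq": joint speeds; "joint_efforts": joint torques, N m; "eef_pos": TCP position; "eef_rot": TCP orientation; "wrist_force": force on the tool from outside, world axes, zero at the start; "torque": the same for the moment, N m; "opening": opening from 0.0 (shut) to 1.0 (fully open); "grasp_force": force on a finger pad.
Only numpy, scipy, OpenCV 4.12 (cv2) and the standard library are available. Lean on these libraries where they do the work, as an engineer would, in place of code of your own. Each camera call takes 0.05 s, during which the arm holds its last target. There are 200 camera calls.

TASK

The wire basket of washed buckles has been left standing on the lid of the ultrasonic cleaner: take it by its blue handle and hang it, upright and level, by the middle of the handle on the hook arm of the drain stand, and let go of it. Then lift the cleaner's lid by the black bar at its front and hold it open at 60 degrees (a few degrees either way do no harm), so that the drops under it run back into the tank. The lid falls shut by itself, so finish while still holding it still at that angle, without letting go; never raise the lid with the basket on it, and leave the other things on the bench where they are.

Things in the scene. Friction and masses are not known exactly. Their poses are not given: they have to be found in the camera images.
- cleaner: bench-top ultrasonic cleaner, fixed: stainless box 170 mm deep (x), 250 mm wide (y), open tank under a hinged lid, black control panel with two knobs on its front. Origin under its centre at bench level; its front looks to its own -x, z up. The closed lid's top lies 124 mm above the origin.
- lid (a joint): angle of the cleaner's lid in rad: 0 shut (level), growing as the front edge rises, stop at 1.45; 60 degrees is 1.05. The lid weighs about 0.45 kg (varies), its hinge is almost free, and it falls shut from every angle.
- lid_hinge (a point): the hinge pin of the lid at the rear of the cleaner, 88 mm behind the cleaner's origin and 119 mm up; it does not move. Its axes are the cleaner's; the pin runs along y. The lid opens about +y, so that its front rises towards the hinge side.
- lid_bar (a point): middle of the black round bar on the lid's front; moves and turns with the lid (x towards the hinge, y along the bar). 11 mm thick, 150 mm long, an arm at each end; 45 mm before the lid's front edge (clear gap 39 mm), in line with the lid; 218 mm from the hinge pin, 1 mm above its level when shut (120 mm above bench). Housing front below is in line with the lid edge; knobs there stand out 15 mm, below 80 mm.
- stand: drain stand, fixed: steel drip tray 180 x 200 mm, 16 mm high; post 86 mm behind the origin (its +x side) with a level hook arm of dark strip, 24 mm wide, pointing to its -x, upper face 190 mm up. The arm's end, from 10 to 23 mm in front of the origin, is turned up to 213 mm. Origin at bench level under the hook's seat; y across the arm.
- hook_seat (a point): where the middle of the basket's handle bar comes to lie (centre of the bar) when it hangs on the hook arm just behind the upturned end: 5 mm above the arm's upper face, 195 mm above the bench. Axes of the stand: x back towards the post, y across the arm. A handle may lie up to 40 mm further back along the arm.
- basket: loose wire basket with buckles, 100 mm (x) by 160 mm (y) by 60 mm high, open on top, with a fixed handle arch in its y-z plane; about 0.28 kg (varies). Origin at the centre of its underside, z up. It starts standing on the closed lid.
- basket_center (a point): point in the basket half-way up the whole, 67.5 mm above its underside, 67.5 mm below the handle bar. Axes of the basket.
- basket_handle (a point): middle of the blue handle bar at the top of the arch, 135 mm above the underside. Round, 10 mm thick, straight and level along the basket's y for 64 mm to each side, then steel legs go down to the basket's ends. 70 mm of open space between bar and rim: the hook arm passes there, under the middle of the bar, so keep the middle free when gripping.
- tack_tin: bystander: low round tin with green tape, 77 mm across, 41 mm high, on the bench; origin at the centre of its underside
- whetstone: bystander: small grey stone, 35 x 58 x 23 mm, on the bench; origin at the centre of its underside
- dye_bottle: bystander: dark brown bottle, 53 mm across, 162 mm high, on the bench; origin at the centre of its underside
- wax_pot: bystander: off-white pot, 74 mm across, 88 mm high, on the bench; origin at the centre of its underside

How it is judged:
On the way, in this order (a step that is already met when the one before it is completed fails the run):
1. the basket hangs level by the middle of its handle on the hook arm, let go, with the lid still down (x of basket_handle in the frame of hook_seat between -0.02 and 0.045 m and y of basket_handle in the frame of hook_seat between -0.022 and 0.022 m and z of basket_handle in the frame of hook_seat between -0.008 and 0.01 m and angle between basket's own z axis and vertical below 0.2 rad and contact force between basket and stand above 1 N and contact force between basket and the fingers below 0.1 N and contact force between basket and cleaner below 0.1 N and value of joint lid below 0.1 rad), for 0.3 s.
2. the lid is held at about 60 degrees (value of joint lid between 0.925 and 1.17 rad and contact force between cleaner and the fingers above 0.5 N), for 0.3 s.
At the end, for the whole second after the job is handed in: The lid is held still by the fingers at 60 degrees (53 to 67), and the basket hangs at rest on the hook arm alone by the middle of its handle (within 22 mm across the arm; from the upturned end to 45 mm behind the seat), tilted less than 11 degrees, touched by neither the fingers nor the cleaner (all of step 2 and x of basket_handle in the frame of hook_seat between -0.02 and 0.045 m and y of basket_handle in the frame of hook_seat between -0.022 and 0.022 m and z of basket_handle in the frame of hook_seat between -0.008 and 0.01 m and angle between basket's own z axis and vertical below 0.2 rad and contact force between basket and stand above 1 N and contact force between basket and the fingers below 0.1 N and contact force between basket and cleaner below 0.1 N and velocity of joint lid between -0.05 and 0.05 rad/s and linear speed of basket below 0.05 m/s); the arm keeps its last pose, push and grip.
It fails at once if the lid is raised with the basket on it (value of joint lid above 0.12 rad and contact force between basket and cleaner above 0.3 N).
It fails at once if the basket is tipped by more than 40 degrees, so that buckles fall out (angle between basket's own z axis and vertical above 0.7 rad).
It fails at once if a bystander (tin, stone, bottle or pot) is shifted by more than 30 mm or knocked over (distance of any of tack_tin, whetstone, dye_bottle, wax_pot from where it was at the start of the episode above 0.03 m or angle between any of tack_tin, whetstone, dye_bottle, wax_pot's own z axis and vertical above 0.5 rad).
It also fails if it takes over 67 s, if anything falls off the work surface, if the arm or the gripper's body presses on something with over 40 N, if the wrist force passes 120 N, or if a joint passes its speed limit or range.

## Working session

There is one attempt and no reset: what is moved stays moved. The work goes in short steps, Python scripts to look and compute and a tool call to move; the robot and the scene stay as the last step left them, time stands still between calls to the robot, and variables do not carry over. Pictures are saved under pics/ and viewed, at most 13 in all, crops included, and the job is handed in when it is done.

Besides the shell and the picture viewer there is one more tool, called after "Emit:" as name(argument=value, ...) on one line, values as JSON. move_arm: Moves the arm, as the interface text tells. Its arguments: {"type":"object","properties":{"plan":{"type":"array"},"grip":{"type":"number"}},"required":["plan"]}

```bash
mkdir -p pics
cat > h.py <<'E'
import numpy as np, cv2
from bench import ctrl
from scipy.spatial.transform import Rotation as R
def rot(a):
    a=np.array(a,float)
    return a if a.shape==(3,3) else R.from_quat(a[[1,2,3,0]]).as_matrix()
def ray(c,u,v):
    x=(u-c["cx"])/c["fx"]; y=(v-c["cy"])/c["fy"]
    d=rot(c["attitude"])@np.array([x,y,1]); return np.array(c["origin"],float),d
def onz(c,u,v,z):
    o,d=ray(c,u,v); return o+d*(z-o[2])/d[2]
def proj(c,p):
    q=rot(c["attitude"]).T@(np.array(p)-c["origin"]); return c["cx"]+c["fx"]*q[0]/q[2], c["cy"]+c["fy"]*q[1]/q[2]
def tri(c1,p1,c2,p2):
    o1,d1=ray(c1,*p1);o2,d2=ray(c2,*p2)
    s=np.linalg.lstsq(np.array([d1,-d2]).T,o2-o1,rcond=None)[0]
    a=o1+d1*s[0];b=o2+d2*s[1]; return (a+b)/2,np.linalg.norm(a-b)
def snap(name,f):
    c=ctrl.camera(name); cv2.imwrite(f"pics/{f}.png",c["pixels"][:,:,::-1]); return c
E
python3 - <<'E'
from h import *
import pickle
d={}
for n in("side","top"):
    c=snap(n,n+"0"); d[n]=c
    print(n,c["fx"],c["cx"],c["cy"],c["origin"],c["attitude"])
pickle.dump(d,open("c0.pkl","wb"))
o=ctrl.get_obs();print(o["time_s"],o["eef_pos"],o["eef_rot"])
E
```

```text
side 406.8632542413167 316.3122003359283 202.37295585550308 [-0.19743465 -0.98381502  0.69713809] [-0.52615887  0.78913941 -0.26993945  0.16597751]
top 388.75093543672796 319.3805090422962 203.05804693222555 [ 0.4027911  -0.00626903  1.47475174] [ 0.03049625 -0.70221323  0.71085237 -0.02560204]
0.1 [0.16404915 0.55057749 0.2304651 ] [-2.79512649e-04  1.44398137e-01  9.89519337e-01 -7.62894031e-04]
```

View pics/side0.png

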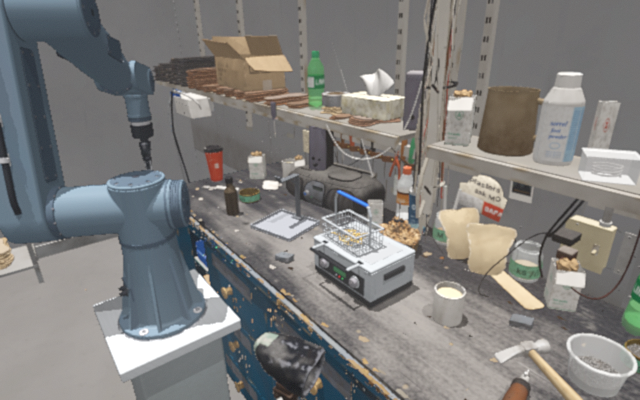

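View pics/top0.png

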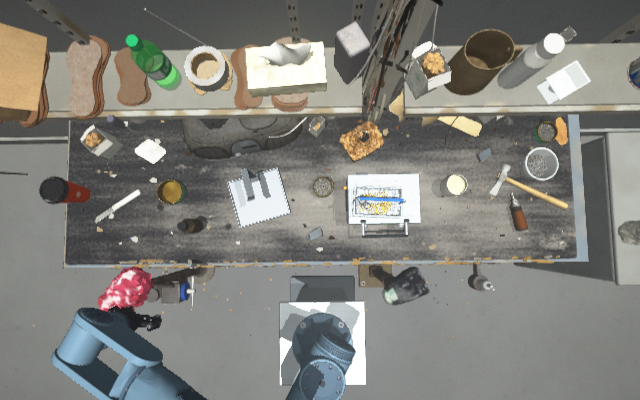

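Side: the cleaner is at (363,262) with the basket's blue handle at (352,199), and the stand is at (285,222). Top: the handle is at (381,200), the lid bar at (385,233) and the stand at (258,195). I'll enlarge both.

Run:
```python
import cv2
t=cv2.imread("pics/top0.png");s=cv2.imread("pics/side0.png")
cv2.imwrite("pics/t1.png",cv2.resize(t[155:245,220:430],(798,342),interpolation=cv2.INTER_CUBIC))
cv2.imwrite("pics/s1.png",cv2.resize(s[165:305,240:420],(771,600),interpolation=cv2.INTER_CUBIC))
```

```text
(no output)
```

View pics/t1.png

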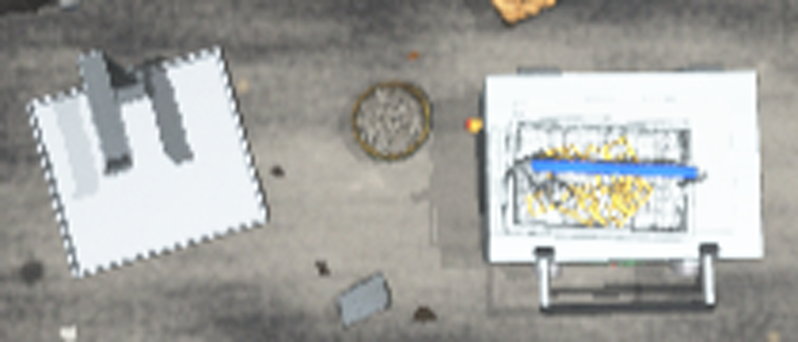

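View pics/s1.png

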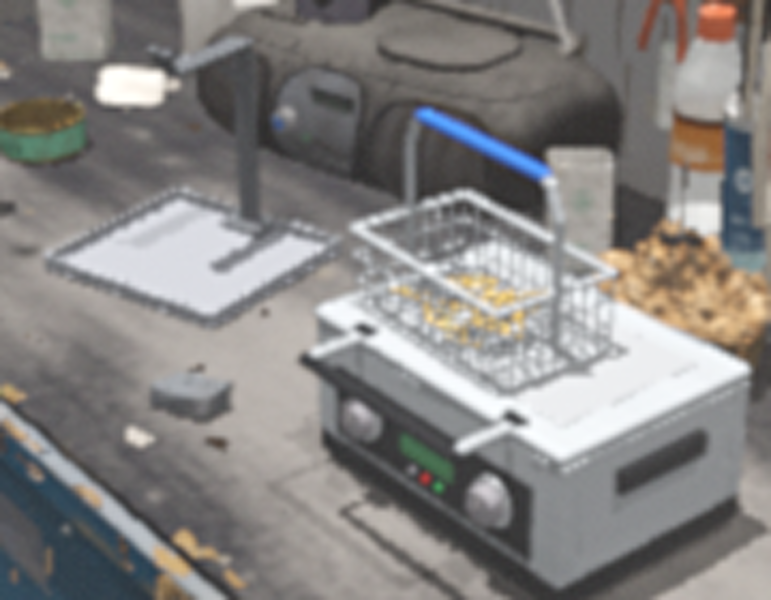

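Run:
```python
from h import *
import pickle
d=pickle.load(open("c0.pkl","rb"));T,S=d["top"],d["side"]
t=lambda u,v:(220+(u+.5)/3.8-.5,155+(v+.5)/3.8-.5)
s=lambda u,v:(240+(u+.5)/4.283-.5,165+(v+.5)/4.283-.5)
np.set_printoptions(precision=4,suppress=True)
P=lambda n,u,v,z:print(n,onz(T,*t(u,v),z))
for u,v in((533,165),(698,174)):P("handle",u,v,.259)
print("htri",tri(T,t(533,165),S,s(418,113)),tri(T,t(698,174),S,s(549,177)))
for u,v in((487,261),(763,258),(757,71),(487,73)):P("lid",u,v,.124)
for u,v in((543,306),(714,306)):P("bar",u,v,.12)
c=[onz(T,*t(u,v),.016) for u,v in((30,102),(220,48),(268,220),(78,275))]
print("tray",np.array(c),np.mean(c,0)); e=(c[0]+c[1]-c[2]-c[3]);print("yaw",np.arctan2(e[1],e[0]), [np.linalg.norm(c[i]-c[i-1]) for i in range(4)])
for u,v in((79,56),(104,54),(106,165),(131,160)):P("arm",u,v,.2)
P("tip",118,165,.213); print("tip tri",tri(T,t(118,160),S,s(165,62)))
for n,u,v,z in(("wax",456,184,.088),("stone",316,233,.02),("tin",172,191,.04),("bottle",190,226,.16)): print(n,onz(T,u,v,z))
a=rot(ctrl.get_obs()["eef_rot"]);print(a)
```

```text
handle [ 0.5137 -0.1257  0.259 ]
handle [ 0.5045 -0.2616  0.259 ]
htri (array([ 0.5132, -0.1254,  0.2589]), np.float64(0.0011516196791807988)) (array([ 0.5049, -0.2619,  0.2589]), np.float64(0.0010678877119281234))
lid [ 0.4385 -0.0953  0.124 ]
lid [ 0.4382 -0.3469  0.124 ]
lid [ 0.6103 -0.3469  0.124 ]
lid [ 0.6117 -0.0983  0.124 ]
bar [ 0.397  -0.1459  0.12  ]
bar [ 0.3951 -0.3018  0.12  ]
tray [[0.6052 0.3501 0.016 ]
 [0.6571 0.1604 0.016 ]
 [0.4845 0.1134 0.016 ]
 [0.4325 0.3014 0.016 ]] [0.5448 0.2313 0.016 ]
yaw 0.2700232536166955 [np.float64(0.17945922258800365), np.float64(0.19668009825109445), np.float64(0.1788501414261747), np.float64(0.19507523135357724)]
arm [0.6196 0.2625 0.2   ]
arm [0.6211 0.2407 0.2   ]
arm [0.5237 0.2387 0.2   ]
arm [0.5278 0.217  0.2   ]
tip [0.5224 0.2259 0.213 ]
tip tri (array([0.5274, 0.2297, 0.1954]), np.float64(0.0024550795015825656))
wax [ 0.5755 -0.4876  0.088 ]
stone [0.4066 0.0171 0.02  ]
tin [0.5688 0.551  0.04  ]
bottle [0.435  0.4411 0.16  ]
[[-0.9583  0.2858 -0.0008]
 [ 0.2858  0.9583 -0.0014]
 [ 0.0003 -0.0016 -1.    ]]
```

Emit:
move_arm(plan=[0.2, -0.4, 0.9, 0, 0, -0.1, 0.5, -1.2, 1.7, 0, 0, -0.22, 1, -2.2, 2, 0, 0, -0.36, 1.6, -3.3, 2, 0, 0, -0.5, 2.2, -4.4, 2, 0, 0, -0.64, 2.7, -5.5, 2, 0, 0, -0.78, 3.3, -6.6, 2, 0, 0, -0.92, 3.8, -7.7, 2, 0, 0, -1.06, 4.4, -8.8, 2, 0, 0, -1.2, 5, -10, 2, 0, 0, -1.343], grip=85)

```text
time_s: 1.35
eef_pos: [0.4126, 0.0533, 0.3312]
eef_rot: [0.0, 0.73, 0.683, 0.0]
wrist_force: [1.3, 0.4, -0.4]
opening: 0.993
grasp_force: 0.0
```

Emit:
move_arm(plan=[0.5, -1, 0, 0, 0, 0, 1, -2, 0, 0, 0, 0, 1.5, -3, 0, 0, 0, 0, 1.98, -4.07, 0, 0, 0, 0, 1.98, -4.07, -0.5, 0, 0, 0, 1.98, -4.07, -1, 0, 0, 0, 1.98, -4.07, -1.45, 0, 0, 0, 1.98, -4.07, -1.82, 0, 0, 0, 1.98, -4.07, -1.82, 0, 0, 0])

```text
time_s: 2.48
eef_pos: [0.5102, -0.1477, 0.2386]
eef_rot: [-0.002, 0.729, 0.685, -0.001]
wrist_force: [0.2, 0.7, -0.3]
opening: 0.994
grasp_force: 0.0
```

Run:
```python
from h import *
s=ctrl.camera("side")["pixels"][:,:,::-1]; w=ctrl.camera("wrist")["pixels"][:,:,::-1]
a=cv2.resize(s[150:300,260:420],(400,375),interpolation=cv2.INTER_CUBIC)
b=cv2.resize(w,(400,250))
o=np.zeros((375,800,3),np.uint8);o[:,:400]=a;o[:250,400:]=b;cv2.imwrite("pics/g1.png",o)
print(ctrl.get_obs()["eef_pos"])
```

```text
[ 0.5114546  -0.14830101  0.24082382]
```

View pics/g1.png

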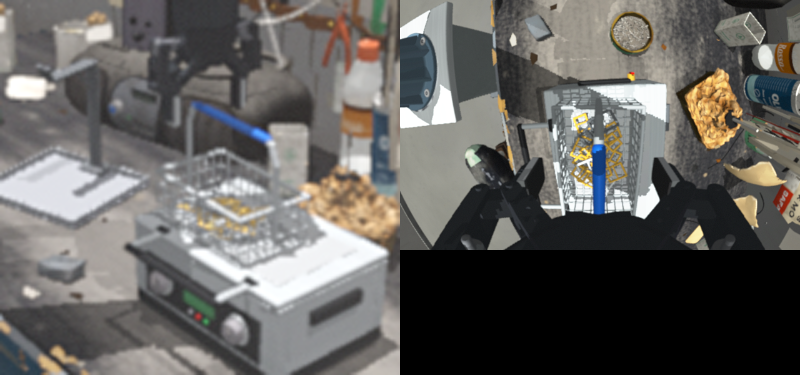

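The bar (600,145–210 in the wrist view) runs midway between the open fingers. I'll close on it and lift a little.

Emit:
move_arm(plan=[0, 0, 0, 0, 0, 0, 0, 0, 0, 0, 0, 0, 0, 0, 0, 0, 0, 0, 0, 0, 0, 0, 0, 0, 0, 0, 0, 0, 0, 0, 0, 0, 0, 0, 0, 0], grip=0)

```text
time_s: 3.32
eef_pos: [0.5115, -0.1483, 0.2405]
eef_rot: [0.0, 0.729, 0.685, 0.0]
wrist_force: [1.2, 0.2, 1.0]
opening: 0.091
grasp_force: 58.4
```

Emit:
move_arm(plan=[0, 0, 0.1, 0, 0, 0, 0, 0, 0.3, 0, 0, 0, 0, 0, 0.5, 0, 0, 0, 0, 0, 0.8, 0, 0, 0, 0, 0, 1.2, 0, 0, 0, 0, 0, 1.6, 0, 0, 0, 0, 0, 1.6, 0, 0, 0, 0, 0, 1.6, 0, 0, 0])

```text
time_s: 4.32
eef_pos: [0.5109, -0.1481, 0.3198]
eef_rot: [-0.0, 0.729, 0.685, -0.0]
wrist_force: [0.5, 0.6, -3.3]
opening: 0.089
grasp_force: 58.5
```

Run:
```python
from h import *
import pickle
s=ctrl.camera("side"); t=ctrl.camera("top");pickle.dump((s,t),open("c1.pkl","wb"))
a=cv2.resize(s["pixels"][130:290,260:420,::-1],(400,400),interpolation=cv2.INTER_CUBIC)
b=cv2.resize(t["pixels"][160:240,340:420,::-1],(400,400),interpolation=cv2.INTER_CUBIC)
cv2.imwrite("pics/g2.png",np.hstack([a,b]))
o=ctrl.get_obs();print(o["eef_pos"],o["torque"],o["wrist_force"],o["opening"])
```

```text
[ 0.51068978 -0.14797437  0.31920292] [ 0.16955138 -0.00774774 -0.00888455] [-0.27630332  0.41005628 -3.56313589] 0.0919401227932615
```

View pics/g2.png

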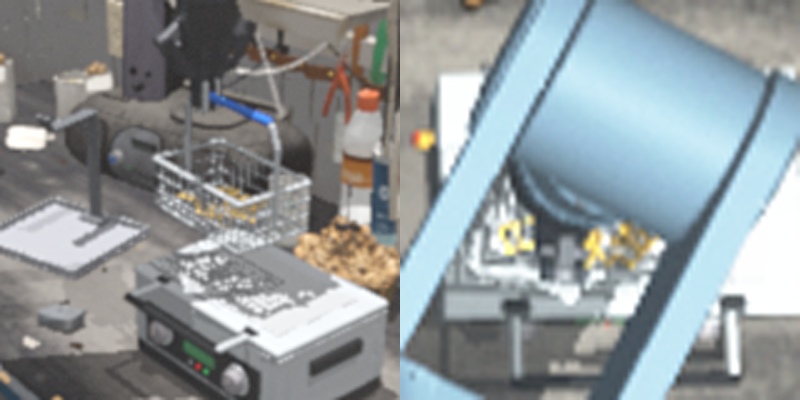

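Emit:
move_arm(plan=[-0.2, 0.3, 0, 0, 0, 0, -0.5, 0.9, 0, 0, 0, 0.03, -0.8, 1.7, 0, 0, 0, 0.08, -1.1, 2.6, 0, 0, 0, 0.13, -1.3, 3.6, 0, 0, 0, 0.18, -1.49, 4.6, 0, 0, 0, 0.23, -1.49, 5.6, 0, 0, 0, 0.28, -1.49, 6.5, 0, 0, 0, 0.332, -1.49, 7.3, 0, 0, 0, 0.332, -1.49, 7.94, 0, 0, 0, 0.332])

```text
time_s: 5.68
eef_pos: [0.4351, 0.2508, 0.3199]
eef_rot: [-0.0, 0.605, 0.796, -0.0]
wrist_force: [0.5, -1.6, -2.9]
opening: 0.093
grasp_force: 58.5
```

Emit:
move_arm(plan=[0, 0, 0, 0, 0, 0, 0, 0, -0.3, 0, 0, 0, 0, 0, -0.8, 0, 0, 0, 0, 0, -1.3, 0, 0, 0, 0, 0, -1.8, 0, 0, 0, 0, 0, -2.1, 0, 0, 0, 0, 0, -2.21, 0, 0, 0, 0, 0, -2.21, 0, 0, 0])

```text
time_s: 6.68
eef_pos: [0.4368, 0.2486, 0.2099]
eef_rot: [0.0, 0.606, 0.796, 0.0]
wrist_force: [0.3, 0.2, -2.7]
opening: 0.091
grasp_force: 58.5
```

Run:
```python
from h import *
import pickle
s=ctrl.camera("side"); w=ctrl.camera("wrist");pickle.dump((s,w),open("c2.pkl","wb"))
a=cv2.resize(s["pixels"][130:270,220:360,::-1],(400,400),interpolation=cv2.INTER_CUBIC)
b=cv2.resize(w["pixels"][:,120:520,::-1],(400,400),interpolation=cv2.INTER_CUBIC)
cv2.imwrite("pics/g3.png",np.hstack([a,b]))
o=ctrl.get_obs();print(o["eef_pos"],o["eef_rot"],o["torque"],o["wrist_force"])
p=np.array(o["eef_pos"]);m=rot(o["eef_rot"]);y=-np.array(m[:,0]);print("bar dir",y)
f=lambda q:(np.array(proj(s,q))-[220,130])*400/140
c=p+[0,0,.0185]
for k in(-.1097,-.0457,.0183): print(k,f(c+k*np.array([-.267,.964,0])))
print("arm tip",f([.529,.227,.213]),"seat",f([.545,.2313,.195]))
```

```text
[0.43731108 0.24886681 0.21071911] [5.14778112e-04 6.05537853e-01 7.95816057e-01 6.68270137e-04] [0.14022838 0.03268383 0.01489639] [ 0.45084225  0.62596324 -2.85892388]
bar dir [ 2.66647287e-01 -9.63794181e-01  1.00116477e-05]
-0.1097 [160.71540589 143.49381614]
-0.0457 [122.04309909 133.42796121]
0.0183 [ 85.30675968 123.86601123]
arm tip [168.50293012 127.50822921] seat [178.05473349 137.21286432]
```

View pics/g3.png

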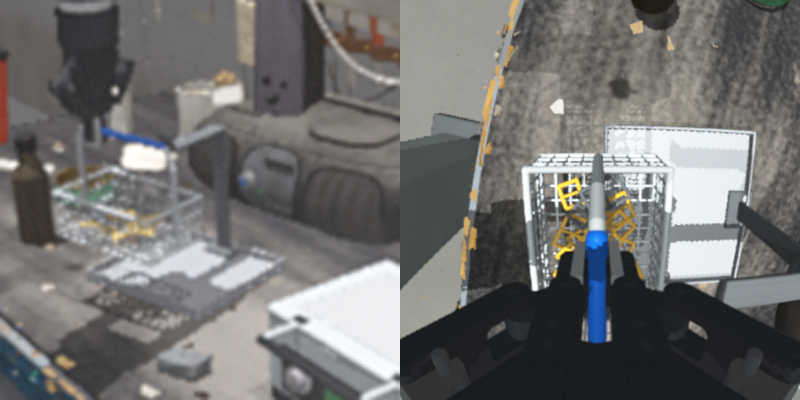

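Emit:
move_arm(plan=[0.2, 0.055, 0, 0, 0, 0, 0.5, 0.14, 0, 0, 0, 0, 0.8, 0.22, 0, 0, 0, 0, 1.1, 0.3, 0, 0, 0, 0, 1.4, 0.39, 0, 0, 0, 0, 1.7, 0.47, 0, 0, 0, 0, 2, 0.55, 0, 0, 0, 0, 2.16, 0.6, 0, 0, 0, 0, 2.16, 0.6, 0, 0, 0, 0, 2.16, 0.6, 0, 0, 0, 0])

```text
time_s: 8.02
eef_pos: [0.5443, 0.2787, 0.2095]
eef_rot: [-0.0, 0.605, 0.796, -0.0]
wrist_force: [0.2, -0.1, -3.7]
opening: 0.094
grasp_force: 58.6
```

Run:
```python
from h import *
s=ctrl.camera("side"); w=ctrl.camera("wrist")
a=cv2.resize(s["pixels"][140:240,240:340,::-1],(400,400),interpolation=cv2.INTER_CUBIC)
b=cv2.resize(w["pixels"][120:380,190:450,::-1],(400,400),interpolation=cv2.INTER_CUBIC)
cv2.imwrite("pics/g4.png",np.hstack([a,b]))
o=ctrl.get_obs();print(o["eef_pos"],o["torque"],o["wrist_force"])
```

```text
[0.54426663 0.27875687 0.20980668] [0.13911363 0.04073241 0.00346965] [-0.22678644 -0.57261496 -3.72053403]
```

View pics/g4.png

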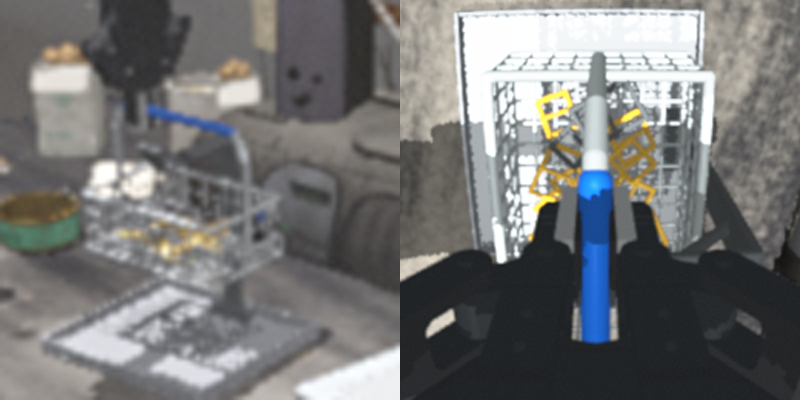

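The basket is threaded over the arm with no contact force. Now I'll lower it onto the hook.

Emit:
move_arm(plan=[0, 0, -0.2, 0, 0, 0, 0, 0, -0.4, 0, 0, 0, 0, 0, -0.55, 0, 0, 0, 0, 0, -0.62, 0, 0, 0, 0, 0, -0.66, 0, 0, 0, 0, 0, -0.68, 0, 0, 0, 0, 0, -0.68, 0, 0, 0])

```text
time_s: 9.0
eef_pos: [0.5449, 0.2788, 0.1764]
eef_rot: [0.0, 0.605, 0.796, 0.0]
wrist_force: [-1.9, 0.2, 0.0]
opening: 0.089
grasp_force: 59.0
```

Emit:
move_arm(plan=[0, 0, 0, 0, 0, 0, 0, 0, 0, 0, 0, 0, 0, 0, 0, 0, 0, 0, 0, 0, 0, 0, 0, 0], grip=45)

```text
time_s: 9.5
eef_pos: [0.5448, 0.2788, 0.1759]
eef_rot: [0.0, 0.606, 0.796, 0.0]
wrist_force: [0.6, 0.3, 0.1]
opening: 0.525
grasp_force: 0.0
```

Emit:
move_arm(plan=[0, 0, 0.3, 0, 0, 0, 0, 0, 0.8, 0, 0, 0, 0, 0, 1.5, 0, 0, 0, 0, 0, 2.2, 0, 0, 0, 0, 0, 2.8, 0, 0, 0, 0, 0, 2.8, 0, 0, 0])

```text
time_s: 10.25
eef_pos: [0.5462, 0.2793, 0.3203]
eef_rot: [0.002, 0.605, 0.796, 0.003]
wrist_force: [0.3, -0.1, -0.0]
opening: 0.525
grasp_force: 0.0
```

Run:
```python
from h import *
import pickle
s=ctrl.camera("side"); t=ctrl.camera("top");pickle.dump((s,t),open("c3.pkl","wb"))
a=cv2.resize(s["pixels"][140:240,240:340,::-1],(400,400),interpolation=cv2.INTER_CUBIC)
b=cv2.resize(t["pixels"][150:230,220:300,::-1],(400,400),interpolation=cv2.INTER_CUBIC)
cv2.imwrite("pics/g5.png",np.hstack([a,b]))
o=ctrl.get_obs();print(o["eef_pos"],o["wrist_force"],o["q"])
```

```text
[0.54460976 0.27878661 0.31605645] [0.09904771 0.04405064 0.37678076] [2.79364050e-01 2.06352213e-01 1.40707079e+00 1.64185835e-05
 1.52755101e+00 9.31671267e-03]
```

View pics/g5.png

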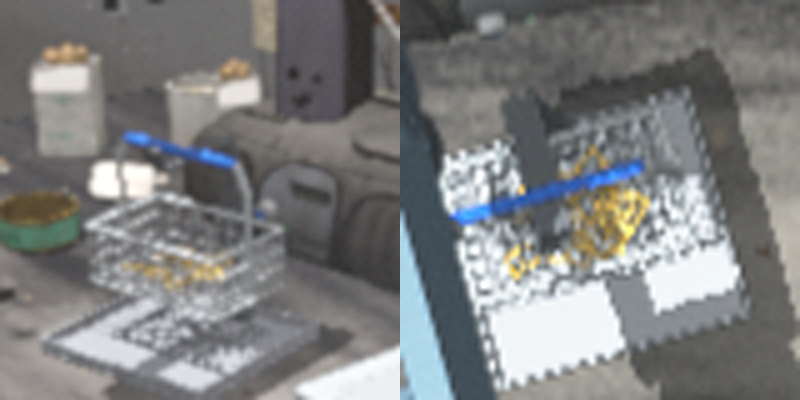

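Hung level: in the top view the bar's middle is at (547,192) and the arm crosses it at about (540,193). Next is the lid bar.

Emit:
move_arm(plan=[0, -0.5, 0.2, 0, 0, 0, -0.2, -1.4, 0.2, 0, 0, 0, -0.5, -2.5, 0.2, 0, 0, -0.05, -0.9, -3.6, 0.2, 0, 0, -0.1, -1.3, -4.7, 0.2, 0, 0, -0.15, -1.7, -5.8, 0.2, 0, 0, -0.2, -2.1, -6.9, 0, 0, 0, -0.25, -2.5, -8, -0.5, 0, 0, -0.277, -2.8, -9.1, -1, 0, 0, -0.277, -2.99, -10.04, -1.5, 0, 0, -0.277], grip=36)

```text
time_s: 11.6
eef_pos: [0.3936, -0.2245, 0.2389]
eef_rot: [-0.001, 0.71, 0.704, -0.0]
wrist_force: [1.5, -0.3, -0.2]
opening: 0.427
grasp_force: 0.0
```

Emit:
move_arm(plan=[0, 0, 0, 0, 0, 0, 0, 0, 0, 0, 0, 0])

```text
time_s: 11.85
eef_pos: [0.3948, -0.2226, 0.24]
eef_rot: [-0.001, 0.71, 0.704, 0.0]
wrist_force: [0.5, -0.6, 0.4]
opening: 0.422
grasp_force: 0.0
```

Run:
```python
from h import *
w=snap("wrist","w6")
o=ctrl.get_obs();print(o["eef_pos"],o["eef_rot"],o["opening"],o["q"])
```

```text
[ 0.39524692 -0.22238939  0.24057292] [-4.48961026e-04  7.09410750e-01  7.04795111e-01  1.94379210e-04] 0.4215632746645539 [-7.75563414e-01 -1.09075820e-01  1.88708984e+00  4.09164340e-04
  1.36447140e+00 -7.69119905e-01]
```

View pics/w6.png

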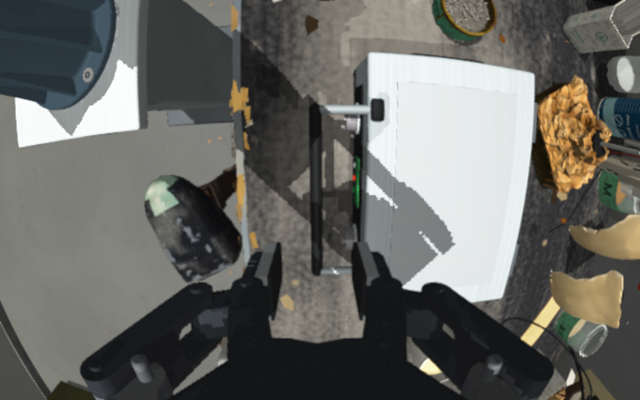

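The bar sits at column 316, midway between the fingers (278 and 355), so it is aligned. I'll lower and grip.

Emit:
move_arm(plan=[0, 0, -0.6, 0, 0, 0, 0, 0, -1.3, 0, 0, 0, 0, 0, -1.9, 0, 0, 0, 0, 0, -2.4, 0, 0, 0, 0, 0, -2.7, 0, 0, 0, 0, 0, -2.78, 0, 0, 0, 0, 0, -2.78, 0, 0, 0])

```text
time_s: 12.78
eef_pos: [0.3957, -0.2233, 0.1024]
eef_rot: [0.0, 0.709, 0.705, 0.0]
wrist_force: [-1.2, -0.0, 0.1]
opening: 0.42
grasp_force: 0.0
```

Emit:
move_arm(plan=[0, 0, 0, 0, 0, 0, 0, 0, 0, 0, 0, 0, 0, 0, 0, 0, 0, 0, 0, 0, 0, 0, 0, 0], grip=0)

```text
time_s: 13.28
eef_pos: [0.3939, -0.2237, 0.1027]
eef_rot: [-0.001, 0.709, 0.705, -0.001]
wrist_force: [-10.0, 0.2, 9.7]
opening: 0.103
grasp_force: 58.6
```

Emit:
move_arm(plan=[0.006, 0, 0.228, 0, 0, 0, 0.024, 0, 0.456, 0, 0, 0, 0.054, 0, 0.682, 0, 0, 0, 0.095, 0, 0.906, 0, 0, 0, 0.149, 0, 1.128, 0, 0, 0, 0.213, 0, 1.347, 0, 0, 0, 0.29, 0, 1.562, 0, 0, 0, 0.377, 0, 1.773, 0, 0, 0, 0.475, 0, 1.98, 0, 0, 0, 0.584, 0, 2.18, 0, 0, 0])

```text
time_s: 14.52
eef_pos: [0.4217, -0.2236, 0.2108]
eef_rot: [-0.002, 0.71, 0.705, -0.002]
wrist_force: [-9.3, -2.9, 1.9]
opening: 0.105
grasp_force: 58.7
```

Emit:
move_arm(plan=[0.119, 0, 0.195, 0, 0, 0, 0.249, 0, 0.383, 0, 0, 0, 0.387, 0, 0.564, 0, 0, 0, 0.536, 0, 0.737, 0, 0, 0, 0.693, 0, 0.903, 0, 0, 0, 0.859, 0, 1.06, 0, 0, 0, 1.032, 0, 1.208, 0, 0, 0, 1.213, 0, 1.347, 0, 0, 0, 1.401, 0, 1.477, 0, 0, 0, 1.596, 0, 1.596, 0, 0, 0])

```text
time_s: 15.78
eef_pos: [0.5026, -0.2236, 0.2942]
eef_rot: [-0.0, 0.71, 0.705, -0.002]
wrist_force: [-13.9, 2.9, 16.2]
opening: 0.102
grasp_force: 60.7
```

Emit:
move_arm(plan=[0, 0, 0, 0, 0, 0, 0, 0, 0, 0, 0, 0, 0, 0, 0, 0, 0, 0, 0, 0, 0, 0, 0, 0, 0, 0, 0, 0, 0, 0])

```text
time_s: 16.4
eef_pos: [0.5026, -0.2236, 0.2941]
eef_rot: [0.0, 0.71, 0.705, -0.001]
wrist_force: [-12.7, 4.3, 17.6]
opening: 0.101
grasp_force: 61.0
```

Run:
```python
from h import *
s=ctrl.camera("side"); t=ctrl.camera("top")
a=cv2.resize(s["pixels"][130:310,240:420,::-1],(400,400),interpolation=cv2.INTER_CUBIC)
b=cv2.resize(t["pixels"][140:260,220:440,::-1],(400,218),interpolation=cv2.INTER_CUBIC)
o=np.zeros((400,800,3),np.uint8);o[:,:400]=a;o[:218,400:]=b;cv2.imwrite("pics/g7.png",o)
o=ctrl.get_obs();print(o["time_s"],o["eef_pos"],o["wrist_force"],o["opening"],o["grasp_force"])
b=o["eef_pos"]+rot(o["eef_rot"])[:,2]*-.0185
print("angle",np.degrees(np.arctan2(b[2]-.119,.612-b[0])), "radius",np.hypot(b[2]-.119,.612-b[0]))
```

```text
16.5 [ 0.50257211 -0.22357241  0.29411582] [-13.20762455   4.0019101   16.41848778] 0.10053377479411575 60.97690165042877
angle 60.534119963599565 radius 0.2223809995481481
```

View pics/g7.png

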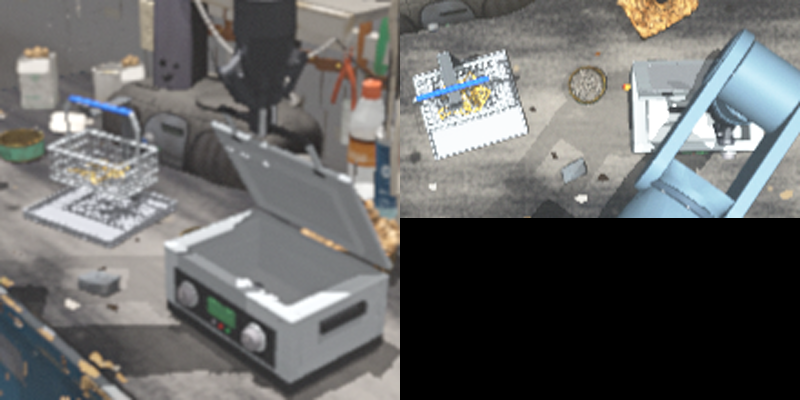

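The lid stands open at about 60° in the side view, held by the fingers, and the basket hangs level on the hook. Handing in.

```bash
python3 -c "
from bench import ctrl
print(ctrl.hand_in())"
```

```text
the job is handed in; nothing more can be done
None
```

I handed the job in at 16.5 s with the basket hanging level by the middle of its handle on the hook arm and the gripper holding the lid still at about 60°; the hand-in returned no verdict.

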